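# Dry-fit the plaque and crack open the glue tub

## Task

Get this medallion ready for gluing: first lay the one red plaque that fits the gilded frame fully home and flat in the frame's recess, and let go of it. Then take the glue tub's lid by its handle, break it free of the dried glue without letting it fly up, and finish while holding the lid still, about 30 mm open at the front lip, ready for the glue brush. Leave the other two plaques and everything else on the table where they are.

Things in the scene. Friction and masses are not known exactly. Their poses are not given: they have to be found in the camera images.
- frame: gilded round frame with a beaded rim, lying flat and fixed to the table: 112 mm across the beads, 17 mm high at the beads; in its middle a round recess open to the top, 64 mm across, whose floor is 5 mm above the table and whose rim is 14 mm above the table. Origin: centre of the underside, z up.
- plaque_small: smallest red plaque: round, 50 mm across and 8 mm thick, its lower edge bevelled by 3 mm, with a round gilded boss 18 mm across standing up from its centre (top of the boss 35 mm above the underside); lies flat, loose, boss up, about 34 g. Origin: centre of the underside, z up.
- plaque_mid: middle-sized red plaque: round, 60 mm across and 8 mm thick, its lower edge bevelled by 3 mm, with a round gilded boss 18 mm across standing up from its centre (top of the boss 35 mm above the underside); lies flat, loose, boss up, about 50 g. Origin: centre of the underside, z up. It fits the recess: seated, its underside is 5 mm above the table.
- plaque_large: largest red plaque: round, 70 mm across and 8 mm thick, its lower edge bevelled by 3 mm, with a round gilded boss 18 mm across standing up from its centre (top of the boss 35 mm above the underside); lies flat, loose, boss up, about 68 g. Origin: centre of the underside, z up.
- tub: round aluminium glue tub fixed to the table, 156 mm across, rim 60 mm above the table, with a flat hinged lid. Origin: centre of the underside; its x axis points from the handle side (near the robot) to the hinge.
- tub_hinge (a point): centre of the hinge line of the tub's lid: 85 mm from the tub's centre along the tub's +x, 61 mm above the table; the line runs along the tub's y.
- lid_handle (a point): middle of the bar handle on the lid: steel bar 12 mm thick and 76 mm long, along the tub's y, held by two posts of 8 mm near its ends (62 mm free between them). With the lid closed it is 60 mm from the tub's centre towards -x of the tub and 99 mm above the table; 31 mm above the lid's top face. From the hinge line: 145 mm towards -x and 38 mm up. Its axes turn with the lid.
- lid_lip (a point): front edge of the lid's underside, farthest from the hinge: 166 mm from the hinge line, 61 mm above the table when closed.
- lid (a joint): opening angle of the lid in rad: 0 closed, grows as the lip rises (0.18 rad is 30 mm at the lip), at most 1.7. The lid (about 0.25 kg) is stuck down by dried glue: pulling up at the handle it gives way at roughly 10 to 15 N, within the first 10 mm of lip travel, then it is free and only its weight (under 3 N at the handle) is left; let go, it falls shut.
- bowl: bystander: small white ceramic bowl, 90 mm across and 45 mm high; origin at the centre of its underside or in its middle.
- brush: bystander: paint brush lying on the table; origin at the centre of its underside or in its middle.
- spatula: bystander: spatula lying on the table; origin at the centre of its underside or in its middle.
- bottle: bystander: closed white plastic bottle, 56 mm across and 150 mm high, standing; origin at the centre of its underside or in its middle.
- cup: bystander: clear plastic cup, 66 mm across and 85 mm high; origin at the centre of its underside or in its middle.
- medallion: bystander: finished gilded medallion without a boss, 100 mm across and 14 mm thick, lying flat; origin at the centre of its underside or in its middle.
There are look-alikes about, which are no part of the job. What is shaped like the frame but orange is not meant. Several things look just like the tub: the one meant starts farthest to the robot's right.

How it is judged (in metres and radians):
On the way, in this order (a step that is already met when the one before it is completed fails the run):
1. the middle-sized plaque lies fully home in the frame, let go (horizontal distance between plaque_mid and frame below 0.004 m and z of plaque_mid in the frame of frame below 0.0075 m and angle between plaque_mid's own z axis and vertical below 0.06 rad and contact force between the fingers and plaque_mid below 0.1 N), for 0.2 s.
2. the lid is broken free of its seal, held by the fingers (value of joint lid above 0.07 rad and contact force between the fingers and tub above 0.3 N), for 0.1 s.
At the end, for the whole second after the job is handed in: The middle-sized plaque is home in the frame (4 mm of centre, 2.5 mm of the floor, 0.06 rad of level), let go; the fingers hold the lid still, 0.11 to 0.27 rad open (18 to 45 mm at the lip); no other loose thing touches tub or lid; all this through the last second (all of step 1 and value of joint lid between 0.11 and 0.27 rad and velocity of joint lid between -0.05 and 0.05 rad/s and contact force between the fingers and tub above 0.3 N and contact force between tub and plaque_small below 0.05 N and contact force between tub and plaque_mid below 0.05 N and contact force between tub and plaque_large below 0.05 N and contact force between tub and bowl below 0.05 N and contact force between tub and brush below 0.05 N and contact force between tub and spatula below 0.05 N and contact force between tub and bottle below 0.05 N and contact force between tub and cup below 0.05 N and contact force between tub and medallion below 0.05 N); the arm keeps its last pose, push and grip.
It fails at once if the lid flies up (beyond 0.45 rad, about 72 mm at the lip) (value of joint lid above 0.45 rad).
It fails at once if another plaque or a bystander is moved by more than 25 mm (distance of any of plaque_small, plaque_large, bowl, brush, spatula, bottle, cup, medallion from where it was at the start of the episode above 0.025 m).
It also fails if it takes over 48 s, if anything falls off the work surface, if the arm or the gripper's body presses on something with over 40 N, if the wrist force passes 120 N, or if a joint passes its speed limit or range.

## Robot

A 6-joint arm with a two-finger parallel gripper is mounted at the origin on the work surface. World frame = base frame: x ahead of the robot, y to its left, z up, the work surface at z = 0. Lengths are in mm, angles in rad, forces in N, time in s.
With the tool pointing down it reaches from about 350 to 975 mm from the base axis. Payload 7.1 kg.
Tool frame: the origin (TCP) lies midway between the tips of the shut fingers; the grasp point (between the pads) lies 19 mm behind it (ctrl.grip_depth is the distance from the TCP to the grasp point, in mm); z points along the fingers, y is the line along which they close (so a half turn about z gives the same grasp; the last joint's range is limited). The gripper opens to 88 mm and grips with 3 to 60 N. Pads are 20 mm wide; open, the fingers measure 115 mm over their backs; the gripper's body (75 mm by 178 mm) begins 61 mm behind the grasp point.
Start: joints at [1.315, 0.423, 1.63, -0, 1.089, -0.019], TCP at [146.589, 607.549, 222.675] pointing down, gripper open.
Joint ranges: [-3, 3], [-0.9, 2.11], [0.09, 2.58], [-1.31, 4.45], [0.11, 2.69], [-2.54, 2.54]. Speed limits (rad/s): [2.39, 2.39, 3.01, 3.14, 3.14, 3.14].

## Interface

Orientations are given as a rotation vector (axis times angle).
In Python, from workcell import get_obs, vision, ctrl gives the robot as it stands.
- The arm moves only by the tool step_arm, never from a script. Its argument "plan" is a list of rows, each a list of 7 numbers: the opening, from -1 (shut) to 1 (fully open), then the shift along the tool's x, y, z as a fraction of full scale, then the turn, a rotation vector about the tool's x, y, z as a fraction of full scale. In form: [[fingers, dx, dy, dz, wx, wy, wz], ...]. A call has 1 to 20 rows; each row shifts and turns the commanded pose from where the row before left it, along the tool's axes as they then stand; what a row does not reach is not made up. Full scale, the value 1, is 50 mm for a shift and 0.12 rad for a turn. A row lasts 1/8 s, in which the tool goes at most 62.5 mm and 10.7 degrees, less where a joint would pass 70% of its speed; a pose out of reach is approached as far as the arm can. A call with a number of a shift or a turn outside -1 to 1 is refused whole. A call with a gripper value outside its range is refused whole. The fingers move at their own pace and stop on an object; the grip force is fixed at half the most. Time passes only in rows, so rows that do not move let the fingers close. It gives the time, the measured TCP pose, the force, the opening and the grip force at its end, in the units of the state.
- get_obs(): the state, without advancing time (a new reading comes with each control period).
- vision.get_image(name): name is "side" or "top" or "wrist"; returns a dict with "pixels" (420x560x3 uint8, red, green, blue), "depth" (420x560 float32, mm along the optical axis (not along the pixel's ray), 0 where there is no reading), "fx", "fy", "cx", "cy" (pixels), "T" (4x4, takes a point from camera to world coordinates); the wrist camera has in their place "T_tool_cam" (4x4, takes a point from camera to tool coordinates, whose origin is the TCP and whose axes are the flange's). Camera axes: x right, y down, z forward; pixel columns grow to the right and rows downward; lengths in mm; the calibration is good to about 2 mm. A picture is of the moment at which its call begins: read the wrist's pose just before it.
- ctrl.close_job(): hands the job in; it is judged then, once.
The state is a dict: "t": time; "qpos": joint angles; "qvel": joint speeds; "joint_torque": joint torques, N m; "ee_pos": TCP position; "orientation": TCP orientation; "ft_force": force on the tool from outside, world axes, zero at the start; "moment": the same for the moment, N m; "width": finger opening in mm; "grasp_force": force on a finger pad.
Only numpy, scipy, OpenCV 4.12 (cv2) and the standard library are available. Lean on these libraries where they do the work, as an engineer would, in place of code of your own. Each camera call takes 0.05 s, during which the arm holds its last target. There are 200 camera calls.

## Working session

There is one attempt and no reset: what is moved stays moved. The work goes in short steps, Python scripts to look and compute and a tool call to move; the robot and the scene stay as the last step left them, time stands still between calls to the robot, and variables do not carry over. Pictures are saved under pics/ and viewed, at most 10 in all, crops included, and the job is handed in when it is done.

Besides the shell and the picture viewer there is one more tool, called after "Call:" as name([rows], argument=value, ...), one row to a line, values as JSON. step_arm: Moves the arm, as the interface text tells. Its arguments: {"type":"object","properties":{"plan":{"type":"array","items":{"type":"array","items":{"type":"number","minimum":-1,"maximum":1}}}},"required":["plan"]}

```bash
ls; mkdir -p pics
cat > h.py <<'E'
import numpy as np,cv2
from workcell import get_obs,vision,ctrl
def grab(n):
    o=get_obs(); im=vision.get_image(n)
    if 'T' not in im:
        T=np.eye(4); T[:3,:3]=cv2.Rodrigues(np.array(o['orientation'],float))[0]; T[:3,3]=o['ee_pos']
        im['T']=T@np.array(im['T_tool_cam'])
    return im
def save(im,f): cv2.imwrite(f,im['pixels'][:,:,::-1])
def cloud(im):
    d=im['depth'];v,u=np.indices(d.shape)
    P=np.stack([(u-im['cx'])/im['fx']*d,(v-im['cy'])/im['fy']*d,d,np.ones_like(d)],-1)
    return (P@np.array(im['T']).T)[...,:3]
E
python3 - <<'E'
from h import *
for n in('top','side'):
    im=grab(n);save(im,f'pics/{n}0.png');np.savez(f'{n}0.npz',**{k:np.array(v) for k,v in im.items()});print(n,np.array(im['T']).round(2),im['fx'],im['cx'],im['cy'])
print(get_obs())
E
```

```text
pics
top [[ 2.0000e-02 -1.0000e+00  4.0000e-02  4.2084e+02]
 [-1.0000e+00 -2.0000e-02 -1.0000e-02 -1.3530e+01]
 [ 1.0000e-02 -4.0000e-02 -1.0000e+00  1.2273e+03]
 [ 0.0000e+00  0.0000e+00  0.0000e+00  1.0000e+00]] 408.3650945204051 281.1027870557438 209.08158002423704
side [[ 9.50000e-01 -2.20000e-01  2.00000e-01  2.13990e+02]
 [-3.00000e-01 -6.60000e-01  6.90000e-01 -9.13800e+02]
 [-2.00000e-02 -7.20000e-01 -6.90000e-01  1.00443e+03]
 [ 0.00000e+00  0.00000e+00  0.00000e+00  1.00000e+00]] 438.12654768825337 287.1129382048839 203.52130506060934
{'t': 0.1, 'qpos': array([ 1.31503377e+00,  4.23771129e-01,  1.63060253e+00, -9.11879356e-06,
        1.08859619e+00, -1.90161693e-02]), 'qvel': array([ 0.00012765, -0.00185523, -0.00120086, -0.00065927, -0.00125062,
       -0.00034179]), 'joint_torque': array([-3.51727167e-04, -5.45612848e+01, -2.74323034e+01,  6.45565870e-02,
        1.88218971e-02, -1.67398554e-05]), 'ee_pos': array([146.44903699, 607.08625779, 221.97958203]), 'orientation': array([-3.70984468e-01, -3.11942872e+00,  2.14451133e-03]), 'ft_force': array([-0.02680895, -0.03587394,  0.61952736]), 'moment': array([-0.03729394,  0.01297408, -0.06010111]), 'grasp_force': 0.0, 'width': 87.86678501415493}
```

View pics/top0.png

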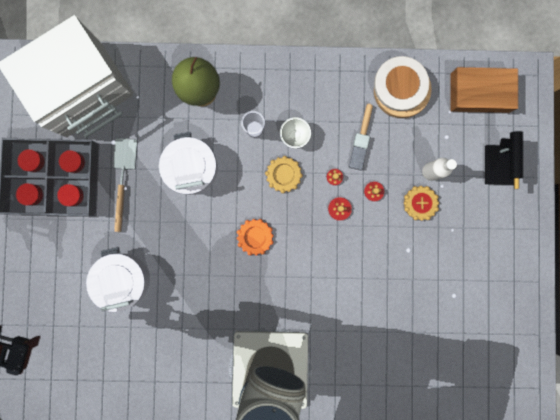

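The top view shows two tub-like objects: one at (187,165), which is farther to the robot's right, and one at (115,283). The gilded frame is at (284,174) and the orange look-alike at (255,237). The three plaques are at (335,177), (374,191) and (340,209).

Run:
```python
from h import *
im=dict(np.load('top0.npz'));P=cloud(im);px=im['pixels'].astype(int)
hsv=cv2.cvtColor(im['pixels'],cv2.COLOR_RGB2HSV)
red=(((hsv[...,0]<6)|(hsv[...,0]>174))&(hsv[...,1]>150)&(hsv[...,2]>60))
for n,(u,v) in dict(A=(335,177),B=(374,191),C=(340,209)).items():
    s=np.s_[v-16:v+17,u-16:u+17];p=P[s].reshape(-1,3);dd=np.hypot(p[:,0]-np.median(p[:,0]),p[:,1]-np.median(p[:,1]))
    m=(p[:,2]>5)&(p[:,2]<14)&red[s].ravel(); up=(p[:,2]>4)&(dd<42)
    b=p[:,2]>25
    (c,r)=cv2.minEnclosingCircle(p[m][:,:2].astype(np.float32))
    print(n,'ring',c,r,m.sum(),'boss',p[b].mean(0),b.sum(),'area d',2*np.sqrt(up.sum()/np.pi)*1220/408)
print('plane',np.median(P[300:320,300:330,2]),P[300,420],P[120:125,330:335,2].mean())
u,v=284,174;s=np.s_[v-22:v+23,u-22:u+23];p=P[s].reshape(-1,3)
m=(p[:,2]>9)&(p[:,2]<25);c,r=cv2.minEnclosingCircle(p[m][:,:2].astype(np.float32));print('frame',c,r,p[m].mean(0),p[m][:,2].max(),P[v,u])
u,v=187,165;s=np.s_[v-36:v+37,u-36:u+37];p=P[s].reshape(-1,3)
m=(p[:,2]>50)&(p[:,2]<80);c,r=cv2.minEnclosingCircle(p[m][:,:2].astype(np.float32));print('tub',c,r,p[m].mean(0),np.median(p[m][:,2]))
h=p[(p[:,2]>88)&(p[:,2]<115)];print('high',len(h),h.round(0)[:40])
t=im['pixels'][110:230,160:400]
cv2.imwrite('pics/c1.png',cv2.resize(t[:,:,::-1],None,fx=3.3,fy=3.3,interpolation=cv2.INTER_CUBIC))
```

```text
A ring (571.6311645507812, -182.79132080078125) 22.991039276123047 73 boss [ 549.70073804 -159.76052677  196.44247389] 37 area d 57.754860217260216
B ring (530.8584594726562, -301.5237121582031) 28.18509292602539 152 boss [ 520.4529564  -277.40332361  135.33559552] 36 area d 64.37324746552089
C ring (476.1619873046875, -199.14715576171875) 32.999359130859375 260 boss [ 464.32800302 -162.0351573   273.92522924] 40 area d 71.73381762499214
plane 1.5240119371350147 [ 208.0396331  -443.50763676    4.52443213] 1.3096763310155892
frame (575.5604248046875, -22.036880493164062) 63.36614990234375 [574.79629448 -30.93143634  14.92256215] 23.385359870770344 [577.36457185 -31.55546897   3.15769276]
tub (597.20166015625, 245.41725158691406) 89.74021911621094 [593.36273073 245.16568792  69.87080996] 69.96745106601861
high 122 [[541. 207. 101.]
 [541. 204. 103.]
 [540. 201. 106.]
 [541. 199. 101.]
 [541. 195. 106.]
 [538. 221. 101.]
 [538. 217. 104.]
 [537. 215. 105.]
 [538. 212. 102.]
 [538. 209. 104.]
 [538. 206. 104.]
 [537. 203. 108.]
 [538. 202.  99.]
 [538. 198. 107.]
 [538. 195. 108.]
 [539. 194.  95.]
 [535. 234. 102.]
 [535. 232. 102.]
 [534. 228. 105.]
 [534. 224. 112.]
 [535. 223. 104.]
 [534. 220. 106.]
 [535. 217. 106.]
 [535. 214. 107.]
 [534. 211. 108.]
 [534. 208. 109.]
 [535. 206. 107.]
 [534. 203. 110.]
 [535. 201. 103.]
 [535. 198. 104.]
 [535. 194. 109.]
 [536. 194.  99.]
 [532. 248. 102.]
 [531. 245. 104.]
 [532. 243. 101.]
 [532. 240. 102.]
 [532. 237. 103.]
 [531. 233. 107.]
 [531. 230. 111.]
 [532. 228. 106.]]
```

View pics/c1.png

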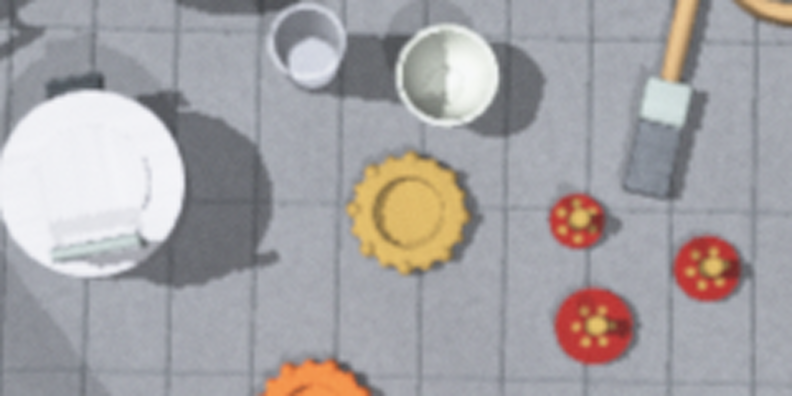

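View pics/side0.png

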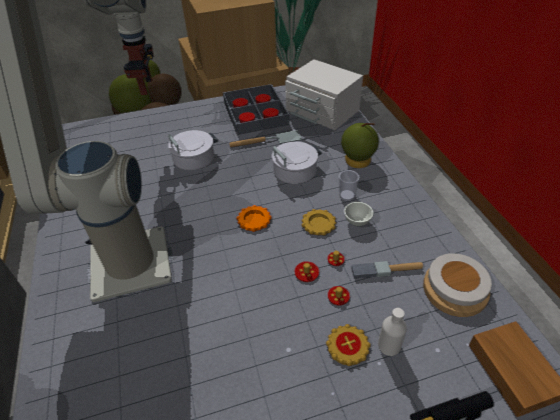

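The crop and side view agree with the top view. The plaque at pixel (374,191) is the middle-sized one, centred near (531,-301). The tub's hinge is on the far side and its handle is near (535,220). Next I'll get the wrist camera mounting and the bystander positions.

Run:
```python
from h import *
im=grab('wrist');print(np.round(im['T_tool_cam'],3),im['fx'],im['cx'],im['cy'])
o=get_obs();R=cv2.Rodrigues(o['orientation'])[0];print(R.round(3))
t=dict(np.load('top0.npz'));P=cloud(t)
for n,(u,v) in dict(bottle=(440,168),cup=(254,125),bowl=(295,132),med=(421,203),spat=(359,150),orange=(255,237)).items():print(n,P[v,u].round())
for g in ((480,240),(520,-30),(500,-300)):
    print((R.T@(np.array([*g,222])-o['ee_pos'])/50).round(2))
```

```text
[[-1.00000e-03 -9.69000e-01 -2.47000e-01  6.68110e+01]
 [ 1.00000e+00 -1.00000e-03 -0.00000e+00  2.74000e-01]
 [ 0.00000e+00 -2.47000e-01  9.69000e-01 -1.61237e+02]
 [ 0.00000e+00  0.00000e+00  0.00000e+00  1.00000e+00]] 306.44646002186715 282.87545362803206 210.9604627461852
[[-0.972  0.235 -0.   ]
 [ 0.235  0.972 -0.001]
 [ 0.    -0.001 -1.   ]]
bottle [ 588. -460.  111.]
cup [724.  62.   7.]
bowl [705. -63.   4.]
med [ 497. -441.   18.]
spat [ 651. -254.   20.]
orange [387.  52.   6.]
[-8.21 -5.57  0.01]
[-1.025e+01 -1.064e+01  1.000e-02]
[-11.13 -15.98   0.02]
```

Call:
step_arm([
  [1,-0.8,-0.5,0,0,0,0],
  [1,-0.8,-0.5,0,0,0,0],
  [1,-0.8,-0.5,0,0,0,0],
  [1,-0.8,-0.5,0,0,0,0],
  [1,-0.8,-0.5,0,0,0,0],
  [1,-0.8,-0.5,0,0,0,0],
  [1,-0.8,-0.5,0,0,0,0],
  [1,-0.8,-0.5,0,0,0,0],
  [1,-0.8,-0.5,0,0,0,0],
  [1,-0.8,-0.5,0,0,0,0],
  [1,0,0,0,0,0,0],
  [1,0,0,0,0,0,0],
])

```text
t: 1.65
ee_pos: [476.2, 270.8, 222.4]
orientation: [-0.372, -3.119, 0.0]
ft_force: [0.4, 0.7, 0.4]
width: 87.4
grasp_force: 0.0
```

```bash
cat >> h.py <<'E'
def rec(n,f):
    im=grab(n);np.savez(f+'.npz',**{k:np.array(v) for k,v in im.items()});save(im,f'pics/{f}.png');return im
E
python3 - <<'E'
from h import *
im=rec('wrist','w_tub');P=cloud(im);m=(P[...,2]>92)&(P[...,2]<112)&(abs(P[...,0]-535)<50)&(abs(P[...,1]-222)<70)
v,u=np.nonzero(m);print(len(v),u.min(),u.max(),v.min(),v.max());p=P[m];c=p.mean(0);print(c)
w,V=np.linalg.eigh(np.cov(p[:,:2].T));print(V[:,1],np.sqrt(w*12))
m=(P[...,2]>55)&(P[...,2]<76)&(abs(P[...,0]-594)<110)&(abs(P[...,1]-245)<110);c,r=cv2.minEnclosingCircle(P[m][:,:2].astype(np.float32));print(c,r,np.median(P[m][:,2]))
o=get_obs();print(o['qpos'].round(3),o['ee_pos'],o['t'])
E
```

```text
899 225 296 244 284
[528.74086649 235.4013998  102.37149861]
[-0.21460524  0.97670087] [11.09459593 77.07287262]
(598.00390625, 248.5564727783203) 90.11055755615234 67.40020738529091
[ 0.496  0.311  1.801  0.     1.03  -0.839] [475.98198569 271.1868096  222.46681414] 1.7
```

View pics/w_tub.png

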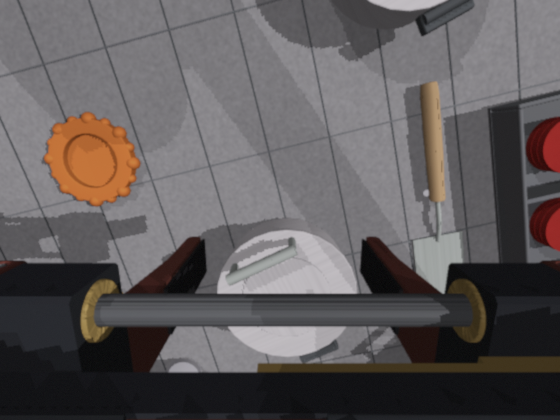

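The bar runs along (-0.215,0.977) with its middle at (528.7,235.4). Its measured size, 77 x 11 mm at z 102, matches what was given. In the wrist view the handle is at about (262,262). I'll turn the tool to the tub's heading and look at the frame.

Call:
step_arm([
  [1,0,0,0,0,0,0.93],
  [1,0,0,0,0,0,0.93],
  [1,0,0,0,0,0,0.93],
  [1,0,0,0,0,0,0.93],
  [1,0,0,0,0,0,0.93],
  [1,0,0,0,0,0,0.93],
  [1,0,0,0,0,0,0.93],
  [1,0,0,0,0,0,0.93],
  [1,0,0,0,0,0,0.93],
  [1,0,0,0,0,0,0.93],
  [1,-0.85,0.1,0,0,0,0],
  [1,-0.85,0.1,0,0,0,0],
  [1,-0.85,0.1,0,0,0,0],
  [1,-0.85,0.1,0,0,0,0],
  [1,-0.85,0.1,0,0,0,0],
  [1,-0.85,0.1,0,0,0,0],
  [1,-0.85,0.1,0,0,0,0],
  [1,0,0,0,0,0,0],
  [1,0,0,0,0,0,0],
])

```text
t: 4.08
ee_pos: [574.7, -10.8, 222.5]
orientation: [-1.965, -2.45, 0.0]
ft_force: [-0.3, -0.4, 0.8]
width: 87.8
grasp_force: 0.0
```

Run:
```python
from h import *
im=rec('wrist','w_fr');P=cloud(im)
o=get_obs();print(o['qpos'].round(3),o['ee_pos'],o['t']);print(cv2.Rodrigues(o['orientation'])[0].round(3))
```

```text
[-0.039  0.35   1.743  0.     1.049 -0.259] [574.72211245 -10.59426538 222.57664099] 4.125
[[-0.218  0.976 -0.001]
 [ 0.976  0.218  0.   ]
 [ 0.001 -0.001 -1.   ]]
```

View pics/w_fr.png

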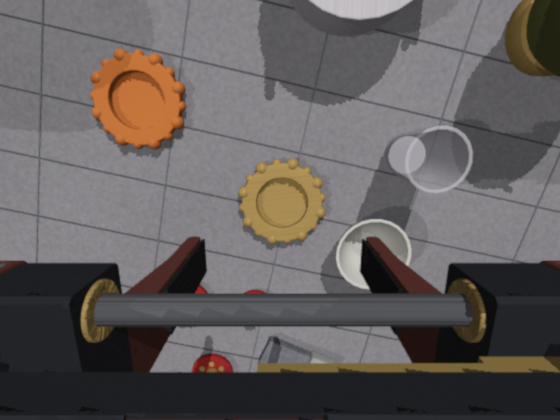

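The gilded frame is fully visible at about (282,203), with its recess at about (282,201).

Run:
```python
from h import *
from scipy.optimize import least_squares
im=dict(np.load('w_fr.npz'));P=cloud(im);hsv=cv2.cvtColor(im['pixels'],cv2.COLOR_RGB2HSV)
v,u=np.indices(hsv.shape[:2]);near=np.hypot(u-282,v-203)<52
m=near&(hsv[...,1]>100)&(hsv[...,0]>12)&(hsv[...,0]<35)&(P[...,2]>3.5)
p=P[m];c,r=cv2.minEnclosingCircle(p[:,:2].astype(np.float32));print('outer',c,r,'area d',p[:,2].max())
q=P[near&(P[...,2]>-3)];c=np.array(c)
# radial profile of height
for it in range(4):
    d=np.hypot(*(q[:,:2]-c).T);ang=np.arctan2(q[:,1]-c[1],q[:,0]-c[0])
    E=[]
    for k in range(36):
        s=(abs((ang-k*np.pi/18+np.pi)%(2*np.pi)-np.pi)<.12)
        a=q[s&(d<46)&(d>15)];da=np.hypot(*(a[:,:2]-c).T);i=a[:,2]>10
        if i.any():
            R=np.sort(da[i])[:3].mean();E.append(c+R*np.array([np.cos(k*np.pi/18),np.sin(k*np.pi/18)]))
    E=np.array(E);s=least_squares(lambda x:np.hypot(E[:,0]-x[0],E[:,1]-x[1])-x[2],[*c,32],loss='soft_l1');c=s.x[:2];print(s.x,len(E),abs(s.fun).mean())
print('floor',np.median(q[np.hypot(*(q[:,:2]-c).T)<25][:,2]),'rim',np.median(q[abs(np.hypot(*(q[:,:2]-c).T)-40)<5][:,2]))
```

```text
outer (571.167724609375, -13.609289169311523) 69.25884246826172 area d 383.77643305833425
[576.3235256  -26.60746547  31.67658307] 34 0.3131161744901758
[576.58759433 -27.11355068  32.13270345] 36 0.098499796393141
[576.56911171 -27.12685612  32.14163678] 36 0.10666191407178616
[576.56910166 -27.12686721  32.14157378] 36 0.10661926744653519
floor 4.081424221657528 rim 13.121230581369275
```

Call:
step_arm([
  [1,-0.86,-0.34,0,0,0,0],
  [1,-0.86,-0.34,0,0,0,0],
  [1,-0.86,-0.34,0,0,0,0],
  [1,-0.86,-0.34,0,0,0,0],
  [1,-0.86,-0.34,0,0,0,0],
  [1,-0.86,-0.34,0,0,0,0],
  [1,0,0,0,0,0,0],
  [1,0,0,0,0,0,0],
])

```text
t: 5.12
ee_pos: [531.6, -284.6, 222.5]
orientation: [-1.965, -2.45, -0.0]
ft_force: [-0.7, 0.1, 0.7]
width: 87.8
grasp_force: 0.0
```

```bash
cat >> h.py <<'E'
def redcirc(im,g,zl=3,rad=45):
    P=cloud(im);hsv=cv2.cvtColor(im['pixels'],cv2.COLOR_RGB2HSV)
    red=(((hsv[...,0]<6)|(hsv[...,0]>174))&(hsv[...,1]>150)&(hsv[...,2]>60))
    m=red&(np.hypot(P[...,0]-g[0],P[...,1]-g[1])<rad)&(P[...,2]>zl)&(P[...,2]<zl+13)
    p=P[m][:,:2].astype(np.float32);h=cv2.convexHull(p)[:,0];c,r=cv2.minEnclosingCircle(p)
    from scipy.optimize import least_squares
    s=least_squares(lambda x:np.hypot(h[:,0]-x[0],h[:,1]-x[1])-x[2],[*c,r],loss='soft_l1')
    b=(np.hypot(P[...,0]-c[0],P[...,1]-c[1])<16)&(P[...,2]>zl+18)&(P[...,2]<60)
    return c,r,s.x,np.median(P[m][:,2]),P[b].mean(0),b.sum()
E
python3 - <<'E'
from h import *
im=rec('wrist','w_pl');print(redcirc(im,(531,-301)))
o=get_obs();print(o['qpos'].round(3),o['ee_pos'],o['t'])
E
```

```text
((532.3402709960938, -299.9358825683594), 29.314680099487305, array([ 532.498771  , -299.98207241,   28.83108488]), np.float64(7.055015462749566), array([ 531.77667423, -298.39024141,   32.74390575]), np.int64(197))
[-0.511  0.391  1.68   0.     1.071 -0.731] [ 531.73047389 -284.35874609  222.56719811] 5.175
```

View pics/w_pl.png

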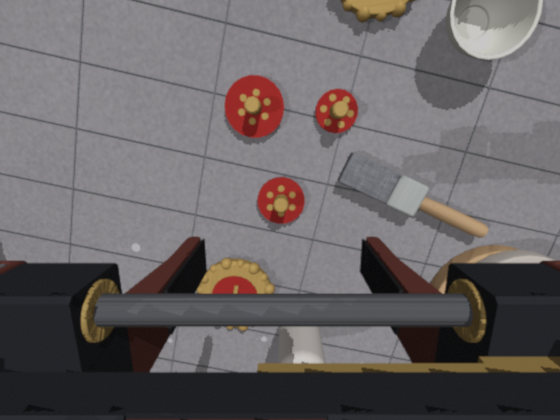

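The wrist view shows the middle-sized plaque at (281,201). Its fitted radius is 29.3 mm and it is centred at (532.4,-299.9). I'll descend onto the boss.

Call:
step_arm([
  [1,-0.31,-0.05,0.85,0,0,0],
  [1,0,0,0.85,0,0,0],
  [1,0,0,0.85,0,0,0],
  [1,0,0,0.85,0,0,0],
  [1,0,0,0.5,0,0,0],
  [1,0,0,0.2,0,0,0],
  [1,0,0,0.1,0,0,0],
  [1,0,0,0,0,0,0],
  [1,0,0,0,0,0,0],
])

```text
t: 6.3
ee_pos: [533.1, -302.1, 13.8]
orientation: [1.965, 2.449, 0.0]
ft_force: [-0.8, -0.9, -0.3]
width: 88.0
grasp_force: 0.0
```

Run:
```python
from h import *
im=rec('wrist','w_g');print(redcirc(im,(532,-300)))
for _ in range(3):
    vision.get_image('side');o=get_obs();print(o['ee_pos'],o['ft_force'],o['t'])
```

```text
((532.6053466796875, -299.7597961425781), 30.172250747680664, array([ 532.49218017, -299.88999113,   29.57574319]), np.float64(7.139947660959777), array([ 531.88417707, -297.7475992 ,   32.20447114]), np.int64(1131))
[ 532.89710331 -302.16524826   13.56073728] [-0.32056492  0.75711979  0.66864959] 6.4
[ 532.78067225 -302.11487324   13.40432855] [-0.18252723 -0.31857279 -0.13268891] 6.45
[ 532.68685404 -302.09112835   13.26341249] [-0.00255409  0.54069519  0.19635778] 6.5
```

Call:
step_arm([
  [-1,0,0,0,0,0,0],
  [-1,0,0,0,0,0,0],
  [-1,0,0,0,0,0,0],
  [-1,0,0,0,0,0,0],
  [-1,0,0,0,0,0,0],
  [-1,0,0,0,0,0,0],
])

```text
t: 7.25
ee_pos: [532.4, -301.8, 12.7]
orientation: [1.967, 2.45, -0.0]
ft_force: [-0.3, 0.8, -0.1]
width: 31.0
grasp_force: 0.0
```

Run:
```python
from h import *
im=rec('wrist','w_g2');print(redcirc(im,(532,-300)))
for _ in range(3):
    vision.get_image('side');o=get_obs();print(o['ee_pos'],o['ft_force'],o['t'])
```

```text
((532.8680419921875, -299.6472473144531), 29.95325469970703, array([ 532.50466431, -299.55384242,   29.38707012]), np.float64(7.177208153713394), array([ 534.04511806, -297.45576224,   33.4248117 ]), np.int64(1330))
[ 532.39805014 -301.82230475   12.65325243] [-0.33630297 -0.28316842  0.43264006] 7.35
[ 532.41662092 -301.83823746   12.66817323] [ 0.10356941 -0.46289686  0.39643619] 7.4
[ 532.41855501 -301.82070063   12.680569  ] [ 0.08343631 -0.18861252 -0.62257358] 7.45
```

Call:
step_arm([
  [-1,0,0,0,0,0,0],
  [-1,0,0,0,0,0,0],
  [-1,0,0,0,0,0,0],
  [-1,0,0,0,0,0,0],
])

```text
t: 7.95
ee_pos: [532.4, -301.8, 12.7]
orientation: [-1.967, -2.45, 0.0]
ft_force: [-0.6, -0.1, 0.1]
width: 17.0
grasp_force: 30.0
```

Run:
```python
from h import *
im=rec('wrist','w_g3');print(redcirc(im,(532,-300)))
o=get_obs();print(o['ee_pos'],o['width'],o['grasp_force'],o['ft_force'],o['t'])
```

```text
((531.9220581054688, -299.6258239746094), 29.77313232421875, array([ 532.27675524, -299.47930151,   29.32340905]), np.float64(7.155310430337167), array([ 531.04729872, -295.84592407,   36.89124678]), np.int64(2091))
[ 532.41127504 -301.82827606   12.66268292] 16.987782132291407 29.999914355939836 [ 0.18345705 -0.33362779  0.3143695 ] 8.0
```

Gripped on the boss. Next I'll lift it and carry it over the frame.

Call:
step_arm([
  [-1,0,0,-0.3,0,0,0],
  [-1,0,0,-0.7,0,0,0],
  [-1,0,0,-0.8,0,0,0],
  [-1,0.5,0.2,0,0,0,0],
  [-1,0.85,0.34,0,0,0,0],
  [-1,0.85,0.34,0,0,0,0],
  [-1,0.85,0.34,0,0,0,0],
  [-1,0.85,0.34,0,0,0,0],
  [-1,0.85,0.34,0,0,0,0],
  [-1,0.38,0.15,0,0,0,0],
  [-1,0,0,0,0,0,0],
  [-1,0,0,0,0,0,0],
  [-1,0,0,0,0,0,0],
  [-1,0,0,0,0,0,0],
])

```text
t: 9.75
ee_pos: [576.9, -30.3, 102.6]
orientation: [-1.968, -2.448, 0.0]
ft_force: [0.2, 0.9, 0.4]
width: 16.6
grasp_force: 30.0
```

Run:
```python
from h import *
o=get_obs();z=o['ee_pos'][2]-12.7
im=rec('wrist','w_h');print(redcirc(im,(576,-27),zl=z+3))
rec('side','s_h');o=get_obs();print(o['ee_pos'],o['orientation'],o['width'],o['ft_force'],o['t'])
cv2.imwrite('pics/w_h2.png',im['pixels'][60:300,100:460,::-1])
```

```text
((577.232177734375, -28.078752517700195), 30.070558547973633, array([576.80027818, -27.99548454,  29.40960811]), np.float64(97.1188146156627), array([nan, nan, nan]), np.int64(0))
[576.94521846 -29.86252168 102.61996067] [-1.96770158e+00 -2.44893162e+00  1.73729759e-04] 17.0314241519817 [ 0.34760662  0.03247156 -0.94852874] 9.85h.py:24: RuntimeWarning: Mean of empty slice.
  return c,r,s.x,np.median(P[m][:,2]),P[b].mean(0),b.sum()
  ret = um.true_divide(
```

View pics/w_h2.png

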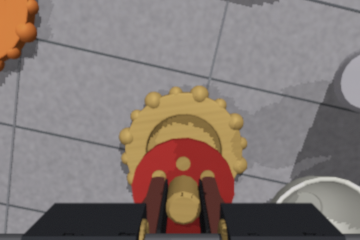

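The plaque is over the frame in the wrist view, measured about 0.9 mm from centre. I'll correct that and lower to just above the rim.

Call:
step_arm([
  [-1,0.017,0,0.6,0,0,0],
  [-1,0,0,0.6,0,0,0],
  [-1,0,0,0.26,0,0,0],
  [-1,0,0,0,0,0,0],
  [-1,0,0,0,0,0,0],
  [-1,0,0,0,0,0,0],
  [-1,0,0,0,0,0,0],
])

```text
t: 10.72
ee_pos: [577.3, -28.4, 30.4]
orientation: [1.966, 2.449, 0.001]
ft_force: [0.3, -0.4, -0.3]
width: 17.1
grasp_force: 30.0
```

Run:
```python
from h import *
o=get_obs();z=o['ee_pos'][2]-12.7
im=rec('wrist','w_i');print(redcirc(im,(576,-27),zl=z+3)[:4])
o=get_obs();print(o['ee_pos'],o['width'],o['ft_force'],o['t'])
```

```text
((576.914306640625, -26.198610305786133), 29.8638973236084, array([577.10341293, -26.13707335,  29.55711632]), np.float64(24.90743318041349))
[577.20181226 -28.39749384  30.27836738] 17.285198184454753 [ 0.00552275 -0.37247868 -0.47215461] 10.775
```

Call:
step_arm([
  [-1,-0.013,-0.01,0.04,0,0,0],
  [-1,0,0,0.06,0,0,0],
  [-1,0,0,0.06,0,0,0],
  [-1,0,0,0.05,0,0,0],
  [-1,0,0,0.03,0,0,0],
  [-1,0,0,0,0,0,0],
  [-1,0,0,0,0,0,0],
  [-1,0,0,0,0,0,0],
])

```text
t: 11.78
ee_pos: [576.4, -29.1, 17.7]
orientation: [-1.967, -2.45, 0.0]
ft_force: [-0.5, 1.2, -0.0]
width: 17.0
grasp_force: 30.0
```

Run:
```python
from h import *
o=get_obs();z=o['ee_pos'][2]-12.7
im=rec('wrist','w_j');print(redcirc(im,(576,-27),zl=z+3)[:4])
o=get_obs();print(o['ee_pos'],o['width'],o['ft_force'],o['moment'],o['t'])
```

```text
((576.141357421875, -26.839738845825195), 29.81624984741211, array([576.1127709 , -26.76247199,  29.5270554 ]), np.float64(12.148673344861066))
[576.45599253 -29.13712445  17.65765946] 16.984867365355374 [-0.23187137  0.65761183 -0.81151822] [-0.05969156  0.09119416  0.01947972] 11.825
```

The plaque is seated: TCP z is 17.7 (12.7+5), there is no contact load, and its top is where it should be. I'll release with a small opening and lift.

Call:
step_arm([
  [-0.3,0,0,0,0,0,0],
  [-0.3,0,0,0,0,0,0],
  [-0.3,0,0,0,0,0,0],
  [-0.3,0,0,0,0,0,0],
  [-0.3,0,0,-0.2,0,0,0],
  [-0.3,0,0,-0.5,0,0,0],
  [-0.3,0,0,-0.8,0,0,0],
  [0.2,0,0,-0.8,0,0,0],
  [0.2,0,0,-0.8,0,0,0],
  [0.2,0,0,0,0,0,0],
  [0.2,0,0,0,0,0,0],
])

```text
t: 13.2
ee_pos: [576.0, -29.1, 172.6]
orientation: [-1.966, -2.45, 0.0]
ft_force: [-0.8, 0.2, 0.2]
width: 52.8
grasp_force: 0.0
```

Run:
```python
from h import *
im=rec('wrist','w_k');print(redcirc(im,(576,-27),zl=8))
P=cloud(im);m=(np.hypot(P[...,0]-576.3,P[...,1]+27)<27)&(P[...,2]<18)&(P[...,2]>5);A=np.c_[P[m][:,:2]-[576,-27],np.ones(m.sum())];print(np.linalg.lstsq(A,P[m][:,2],rcond=None)[0])
o=get_obs();print(o['ee_pos'],o['width'],o['ft_force'],o['t'])
```

```text
((575.9429931640625, -27.230440139770508), 29.697147369384766, array([576.15939966, -27.25986647,  29.35965188]), np.float64(12.094661997161126), array([575.75795262, -25.85398736,  37.85000578]), np.int64(272))
[ 8.05379989e-04 -1.97446343e-04  1.22977440e+01]
[575.61911427 -29.09362304 171.83555429] 52.5669736666597 [ 0.07426937  0.45769738 -0.99557468] 13.25
```

The plaque is home: within 0.5 mm of centre, flat, and at the right height. Now on to the handle.

Call:
step_arm([
  [0.2,0.5,0.02,0,0,0,0],
  [0.2,0.8,0.03,0,0,0,0],
  [0.2,0.8,0.03,0,0,0,0],
  [0.2,0.8,0.03,0,0,0,0],
  [0.2,0.8,0.03,0,0,0,0],
  [0.2,0.8,0.03,0,0,0,0],
  [0.2,0.8,0.03,0,0,0,0],
  [0.2,0,0,0,0,0,0],
  [0.2,0,0,0,0,0,0],
  [0.2,0,0,0,0,0,0],
])

```text
t: 14.5
ee_pos: [528.8, 230.6, 172.1]
orientation: [-1.968, -2.448, 0.002]
ft_force: [-0.0, -0.3, -0.5]
width: 52.2
grasp_force: 0.0
```

Run:
```python
from h import *
im=rec('wrist','w_l');P=cloud(im);m=(P[...,2]>94)&(P[...,2]<112)&(abs(P[...,0]-530)<45)&(abs(P[...,1]-235)<60)
p=P[m];w,V=np.linalg.eigh(np.cov(p[:,:2].T));q=(p[:,:2]-p[:,:2].mean(0))@V[:,1];print(p.mean(0),V[:,1],np.sqrt(w*12),q.min(),q.max(),np.percentile(p[:,2],95))
o=get_obs();print(o['ee_pos'],o['orientation'],o['qpos'].round(3),o['t'])
cv2.imwrite('pics/w_l2.png',im['pixels'][:,:,::-1])
```

```text
[530.31395631 236.86113569 102.66838483] [-0.21715588  0.97613694] [11.6516163  76.64403286] -39.2524944680833 37.20007821049901 104.64559923751656
[528.97771878 230.6319143  172.30702438] [-1.96811718e+00 -2.44829651e+00  1.22785923e-03] [ 0.391  0.417  1.775 -0.     0.95   0.174] 14.55
```

View pics/w_l2.png

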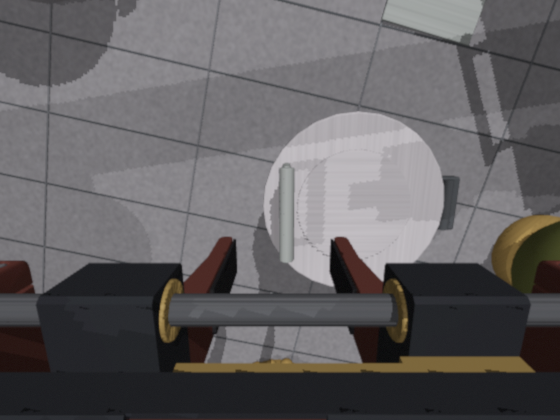

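The bar handle is at about (287,212), centred between the fingers and parallel to the pads. The hinge bracket is on the right at about (450,203).

Call:
step_arm([
  [0.2,0.11,0.05,0.5,0,0,0],
  [0.2,0,0,0.7,0,0,0],
  [0.2,0,0,0.4,0,0,0],
  [0.2,0,0,0.2,0,0,0],
  [0.2,0,0,0,0,0,0],
  [0.2,0,0,0,0,0,0],
  [-1,0,0,0,0,0,0],
  [-1,0,0,0,0,0,0],
  [-1,0,0,0,0,0,0],
  [-1,0,0,0,0,0,0],
  [-1,0,0,0,0,0,0],
  [-1,0,0,0,0,0,0],
  [-1,0,0,0,0,0,0],
])

```text
t: 16.18
ee_pos: [530.0, 237.6, 82.7]
orientation: [-1.966, -2.45, 0.0]
ft_force: [-1.7, -0.2, 2.7]
width: 11.4
grasp_force: 30.0
```

The fingers are on the bar. I'll raise it slowly along the lid's arc, with each row a small turn about the hinge: wx 0.08, dy 0.004, dz -0.028.

Call:
step_arm([
  [-1,0,0.004,-0.028,0.08,0,0],
  [-1,0,0.004,-0.028,0.08,0,0],
  [-1,0,0.004,-0.028,0.08,0,0],
  [-1,0,0.004,-0.028,0.08,0,0],
  [-1,0,0.004,-0.028,0.08,0,0],
])

```text
t: 16.8
ee_pos: [530.4, 237.7, 87.2]
orientation: [-1.946, -2.424, 0.062]
ft_force: [3.7, 2.6, -21.6]
width: 11.1
grasp_force: 30.0
```

Call:
step_arm([
  [-1,0,0.004,-0.028,0.08,0,0],
  [-1,0,0.004,-0.028,0.08,0,0],
  [-1,0,0.004,-0.028,0.08,0,0],
])

```text
t: 17.18
ee_pos: [532.3, 238.1, 94.8]
orientation: [-1.936, -2.411, 0.093]
ft_force: [0.2, 0.5, -3.5]
width: 11.5
grasp_force: 30.0
```

Run:
```python
from h import *
o=get_obs();print(o['ee_pos'],o['orientation'],o['ft_force'],o['width'],o['t'])
```

```text
[532.33408566 238.13102361  94.75339026] [-1.93554557 -2.41122317  0.09281551] [ 0.18559928  0.5211328  -3.48233697] 11.487699623478031 17.175
```

The seal has broken: the load is now about 3 N, the lid's own weight. I'll continue to about 0.18 rad.

Call:
step_arm([
  [-1,0,0.004,-0.028,0.08,0,0],
  [-1,0,0.004,-0.028,0.08,0,0],
  [-1,0,0.004,-0.028,0.08,0,0],
  [-1,0,0.004,-0.028,0.08,0,0],
  [-1,0,0.004,-0.028,0.08,0,0],
  [-1,0,0.004,-0.028,0.08,0,0],
  [-1,0,0.004,-0.028,0.08,0,0],
  [-1,0,0.004,-0.028,0.08,0,0],
  [-1,0,0.004,-0.028,0.08,0,0],
  [-1,0,0.004,-0.028,0.08,0,0],
  [-1,0,0,0,0,0,0],
  [-1,0,0,0,0,0,0],
  [-1,0,0,0,0,0,0],
  [-1,0,0,0,0,0,0],
  [-1,0,0,0,0,0,0],
  [-1,0,0,0,0,0,0],
  [-1,0,0,0,0,0,0],
  [-1,0,0,0,0,0,0],
])

```text
t: 19.42
ee_pos: [535.8, 238.9, 107.5]
orientation: [-1.895, -2.36, 0.204]
ft_force: [0.3, 1.6, -4.7]
width: 11.1
grasp_force: 30.0
```

Run:
```python
from h import *
im=rec('wrist','w_z');P=cloud(im)
h=np.array([530.3,236.9])+145*np.array([.976,.217]);a=(P[...,:2]-h)@np.array([.976,.217]);b=(P[...,:2]-h)@np.array([-.217,.976])
m=(a<-20)&(a>-165)&(abs(b)<70)&(P[...,2]>55)&(P[...,2]<105)
for _ in range(4):
    k=np.polyfit(a[m],P[...,2][m],1);m&=abs(P[...,2]-np.polyval(k,a))<6;print(k,m.sum())
print('lid angle',-np.arctan(k[0]))
t=rec('top','t_z');print(redcirc(t,(576,-27),zl=8))
for _ in range(3):
    vision.get_image('side');o=get_obs();print(o['ee_pos'],o['orientation'],o['ft_force'],o['width'],o['grasp_force'],o['t'])
```

```text
[-0.17355404 68.3184415 ] 28672
[-0.17303091 68.3482103 ] 28672
[-0.17303091 68.3482103 ] 28672
[-0.17303091 68.3482103 ] 28672
lid angle 0.17133445247837686
((575.78662109375, -29.065092086791992), 28.786413192749023, array([575.45080382, -28.89271023,  27.72378998]), np.float64(14.81216929728987), array([573.32353073, -30.44206956,  39.78239514]), np.int64(31))
[535.74533356 238.89526962 107.46073566] [-1.89459953 -2.36037202  0.20429845] [ 1.56169082  1.0289159  -3.4250662 ] 11.130131691883467 29.999367892742157 19.575
[535.76637114 238.87403463 107.49015082] [-1.89465976 -2.36030929  0.20423808] [ 1.2407212   1.55781652 -4.12238848] 10.951561587664937 29.99945104122162 19.625
[535.76264917 238.91962197 107.4678622 ] [-1.89469328 -2.36033525  0.20421814] [ 0.83580329  1.01190861 -4.60970847] 10.912183977636245 29.999438524246216 19.675
```

View pics/w_z.png

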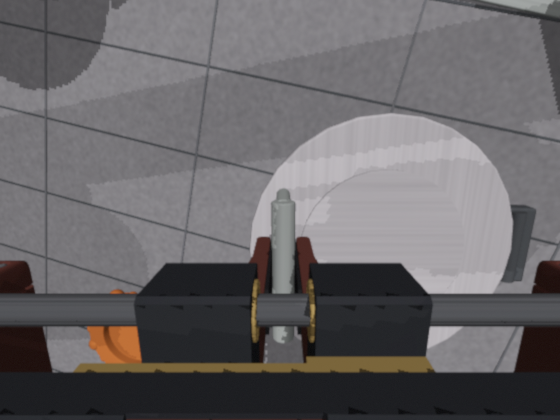

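View pics/t_z.png

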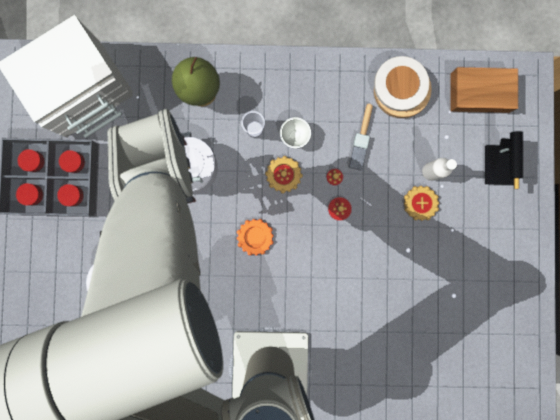

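The wrist view shows the fingers holding the bar at about (284,250), with the lid 0.17 rad open and still. The top view shows the plaque in the gilded frame at (284,174), and the other plaques and bystanders where they started. I'm handing in.

```bash
python3 -c "
from workcell import ctrl
print(ctrl.close_job())"
```

```text
the job is handed in; nothing more can be done
None
```

The job is handed in, with no verdict shown: the middle-sized plaque is released and lies flat in the gilded frame's recess, about 0.5 mm off centre, and the fingers are holding the lid still at about 0.17 rad (about 28 mm at the lip).

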